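# Sort the cutlery and the marker after lunch

### The job

Sort what was left lying on the cabinet: lay the fork in the long green tray and the two teaspoons side by side in the short blue tray, each flat on the tray's floor and inside its walls. Open the orange lid of the pen case wide (the black tab is its grip), lay the marker lengthwise inside and shut the lid fully again. Leave the red kitchen timer where it stands.

Things in the scene. Friction and masses are not known exactly. Their poses are not given: they have to be found in the camera images.
- fork: steel table fork lying flat, 196 x 27 mm, 13 mm high at most, 40 g. Origin: middle of its length, on the underside. x runs along its length. Take it across its middle, from above, fingertips almost on the surface; there the fingers close on it at about 19 mm (it feels wider than the bare handle looks).
- teaspoon_1: steel teaspoon lying flat, 132 x 26 mm, 9 mm high at most, 20 g. Origin: middle of its length, on the underside. x runs along its length. Take it across its middle, fingertips almost on the surface; there the fingers close on it at about 20 mm (it feels wider than the bare handle looks).
- teaspoon_2: a second teaspoon, the same as teaspoon_1.
- marker: marker pen, white with a blue cap, lying on its side, 135 mm long, 17 mm thick, about 20 g; it can roll. Origin: middle of its length, on the side that faces down at the start. y runs along its length.
- fork_tray: long green plastic tray, fixed, 222 x 66 mm (inside 216 x 60), floor 3 mm thick, walls 10 mm high over the surface (small rounded lips at the ends, 12.5 mm). Origin: centre of its underside; x along its length.
- spoon_tray: short blue plastic tray, fixed, 166 x 88 mm (inside 160 x 82), floor 3 mm thick, walls 10 mm high (lips at the ends, 12.5 mm). Origin: centre of its underside; x along its length, y across. Wide enough for both teaspoons, each along x, one in each half.
- pen_case: hinged clamshell pen case, fixed; grey lower half 160 x 74 mm, inside 154 x 68, floor 3 mm thick, walls 14 mm high; orange lid 12 mm deep on top (26 mm high when shut). Origin: centre of its underside; x along its length from the tab end (-x) to the hinge end (+x). The hinge axis lies along y at x = +80 mm, z = 14 mm.
- lid (a joint): angle of the case's orange lid in rad: 0 shut, grows as the tab rises, about 1.57 upright, stops at 1.7. The hinge is stiff (about 0.13 N m): the lid stays where it is left. At the start it is shut or up to 0.15 open.
- lid_tab (a point): centre of the round end (16 mm thick) of the black tab at the lid's free end; it is 14 mm wide along the hinge axis. The point is 20 mm out from the lid's edge, 180 mm from the hinge, 8 mm above the lid's lower edge (22 mm above the surface when shut). Pinch its two flat sides from above, this point 8 mm past the TCP; it pivots between the fingers as the lid swings.
- timer: red and white round kitchen timer, 66 mm across, 57 mm high, standing at the far end of the cabinet; a bystander. Origin: centre of its underside.

How it is judged (in metres and radians):
On the way, in this order (a step that is already met when the one before it is completed fails the run):
1. the pen case has been opened (lid at 0.9 rad or more) (value of joint lid above 0.9 rad), for 0.2 s.
2. the marker lies in the open case (x of marker in the frame of pen_case between -0.014 and 0.014 m and y of marker in the frame of pen_case between -0.034 and 0.034 m and z of marker in the frame of pen_case between 0 and 0.024 m and angle between the y axis of marker and the x axis of pen_case, either way round below 0.35 rad and value of joint lid above 0.5 rad), for 0.2 s.
At the end, for the whole second after the job is handed in: Fork flat in the green tray (14 mm along, 26 mm across of its centre), both teaspoons flat in the blue tray (18, 36 mm), flat meaning 0.08 rad and under 9 mm up; marker in the case (14, 34 mm, 0.35 rad of its length); lid within 0.06 rad of shut; all at rest (x of fork in the frame of fork_tray between -0.014 and 0.014 m and y of fork in the frame of fork_tray between -0.026 and 0.026 m and z of fork in the frame of fork_tray between 0 and 0.009 m and angle between each of fork, teaspoon_1, teaspoon_2's own z axis and vertical below 0.08 rad and linear speed of each of fork, teaspoon_1, teaspoon_2, marker below 0.02 m/s and angular speed of each of fork, teaspoon_1, teaspoon_2, marker below 0.3 rad/s and x of teaspoon_1 in the frame of spoon_tray between -0.018 and 0.018 m and y of teaspoon_1 in the frame of spoon_tray between -0.036 and 0.036 m and z of teaspoon_1 in the frame of spoon_tray between 0 and 0.009 m and x of teaspoon_2 in the frame of spoon_tray between -0.018 and 0.018 m and y of teaspoon_2 in the frame of spoon_tray between -0.036 and 0.036 m and z of teaspoon_2 in the frame of spoon_tray between 0 and 0.009 m and x of marker in the frame of pen_case between -0.014 and 0.014 m and y of marker in the frame of pen_case between -0.034 and 0.034 m and z of marker in the frame of pen_case between 0 and 0.024 m and angle between the y axis of marker and the x axis of pen_case, either way round below 0.35 rad and value of joint lid below 0.06 rad and velocity of joint lid below 0.05 rad/s); the robot touches nothing.
It fails at once if the timer is pushed more than 30 mm or tipped over (distance of timer from where it was at the start of the episode above 0.03 m or angle between timer's own z axis and vertical above 0.5 rad).
It also fails if it takes over 131 s, if anything falls off the work surface, if the arm or the gripper's body presses on something with over 40 N, if the wrist force passes 120 N, or if a joint passes its speed limit or range.

### The arm

A 6-joint arm with a two-finger parallel gripper is mounted at the origin on a cart in front of the work surface, level with it; the furniture and walls round the work are solid. World frame = base frame: x ahead of the robot, y to its left, z up, the work surface at z = 0. Lengths are in mm, angles in rad, forces in N, time in s.
With the tool pointing down it reaches from about 350 to 975 mm from the base axis. Payload 7.1 kg.
Tool frame: the origin (TCP) lies between the finger pads, 19 mm behind the fingertips; this is the grasp point; z points along the fingers, y is the line along which they close (so a half turn about z gives the same grasp; the last joint's range is limited). The gripper opens to 88 mm and grips with 3 to 60 N. Pads are 20 mm wide; open, the fingers measure 115 mm over their backs; the gripper's body (75 mm by 178 mm) begins 61 mm behind the grasp point.
Start: joints at [1.09, 0.423, 1.63, -0, 1.089, -0.019], TCP at [278.443, 559.531, 241.375] pointing down, gripper open.
Joint ranges: [-3, 3], [-0.9, 2.11], [0.09, 2.58], [-1.31, 4.45], [0.11, 2.69], [-2.54, 2.54]. Speed limits (rad/s): [2.39, 2.39, 3.01, 3.14, 3.14, 3.14].

### API

Orientations are given as a unit quaternion [x, y, z, w].
In Python, from station import env, set_gripper, viewer, workorder gives the robot as it stands. Calls block until the motion is done:
- env.reach(position, orientation): joint-space move of the TCP to a pose.
- env.move_l(position, rot=None, rate=150, f_stop=None): straight line of the TCP; rot=None keeps the orientation; rate is the mean speed in mm/s. With f_stop (N) it stops when the force on the tool has changed by that much, and returns True; else False.
- env.move_joints(angles): joint-space move.
- set_gripper(opening): finger opening in mm; the grip force is fixed at half the most; returns when the fingers have stopped.
- env.hold(seconds).
- env.ik(position, orientation): joint angles nearest the present ones, or None.
- env.read_state(): the state.
- viewer.camera(name): name is "scene" or "top" or "wrist"; returns the picture (420x560x3 uint8, blue, green, red); there is no depth.
- viewer.camera_params(name): a dict with "fx", "fy", "cx", "cy" (pixels), "pose" (4x4, takes a point from camera to world coordinates); the wrist camera has in their place "tool_from_camera" (4x4, takes a point from camera to tool coordinates, whose origin is the TCP and whose axes are the flange's). Camera axes: x right, y up, looking along -z (the intrinsics and any distortion apply to the point x, -y, -z); pixel columns grow to the right and rows downward; lengths in mm; the calibration is good to about 2 mm. A picture is of the moment at which its call begins: read the wrist's pose just before it. camera_params takes no time and is no camera call.
A pose or a line that the arm cannot do raises env.IKError and nothing moves.
- workorder.sign_off(): hands the job in; it is judged then, once.
The state is a dict: "time_s": time; "qpos": joint angles; "dq": joint speeds; "tau": joint torques, N m; "tool_pos": TCP position; "orientation": TCP orientation; "force": force on the tool from outside, world axes, zero at the start; "wrist_torque": the same for the moment, N m; "width": finger opening in mm; "grip_force": force on a finger pad.
Only numpy, scipy, OpenCV 4.12 (cv2) and the standard library are available. Lean on these libraries where they do the work, as an engineer would, in place of code of your own. Each camera call takes 0.05 s, during which the arm holds its last target. There are 200 camera calls.

## Working session

There is one attempt and no reset: what is moved stays moved. The work goes in short steps, each a Python script; the robot and the scene stay as the last script left them, time stands still between calls to the robot, and variables do not carry over. Pictures are saved under pics/ and viewed, at most 14 in all, crops included, and the job is handed in when it is done.

```bash
ls; mkdir -p pics
python3 - <<'E'
from station import env, set_gripper, viewer, workorder
import cv2, numpy as np
np.set_printoptions(precision=3,suppress=True)
for n in ["top","scene","wrist"]:
    im=viewer.camera(n); cv2.imwrite(f"pics/{n}0.png",im); print(n,viewer.camera_params(n))
s=env.read_state(); print(s)
E
```

```text
pics
top {'fx': 412.94347633110704, 'fy': 412.94347633110704, 'cx': 279.23446163685355, 'cy': 217.22321983353618, 'pose': array([[   0.029,    0.99 ,   -0.14 ,  476.395],
       [  -0.999,    0.027,   -0.019, -140.661],
       [  -0.015,    0.141,    0.99 ,  945.945],
       [   0.   ,    0.   ,    0.   ,    1.   ]])}
scene {'fx': 440.62546861055694, 'fy': 440.62546861055694, 'cx': 280.54542933272546, 'cy': 207.9025779949731, 'pose': array([[ -0.485,   0.737,  -0.471, 179.982],
       [ -0.875,  -0.413,   0.254,  87.572],
       [ -0.007,   0.536,   0.844, 788.617],
       [  0.   ,   0.   ,   0.   ,   1.   ]])}
wrist {'fx': 314.4737778158033, 'fy': 314.4737778158033, 'cx': 280.0148417560464, 'cy': 208.72518661319634, 'tool_from_camera': array([[   0.001,    0.956,    0.293,   79.339],
       [   1.   ,   -0.001,    0.   ,    1.557],
       [   0.001,    0.293,   -0.956, -142.498],
       [   0.   ,    0.   ,    0.   ,    1.   ]])}
{'time_s': 0.15, 'qpos': array([ 1.09 ,  0.424,  1.63 , -0.   ,  1.089, -0.019]), 'dq': array([-0.002, -0.003, -0.001,  0.   ,  0.   , -0.001]), 'tau': array([  0.   , -54.499, -27.392,   0.064,   0.02 ,  -0.   ]), 'tool_pos': array([278.27 , 559.186, 240.773]), 'orientation': array([ 0.229,  0.973, -0.001, -0.   ]), 'force': array([-0.185, -0.917,  0.264]), 'wrist_torque': array([-0.   , -0.011, -0.05 ]), 'grip_force': 0.0, 'width': 87.49740985750587}
```

View pics/top0.png

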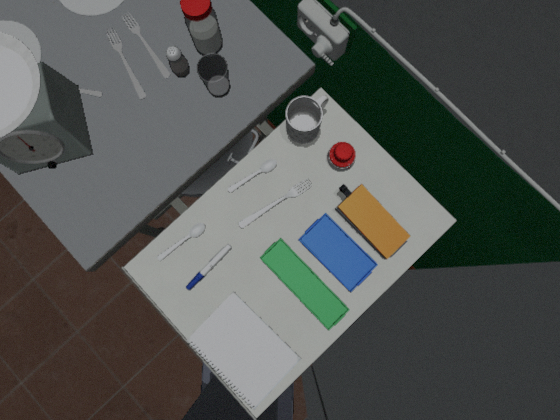

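View pics/scene0.png

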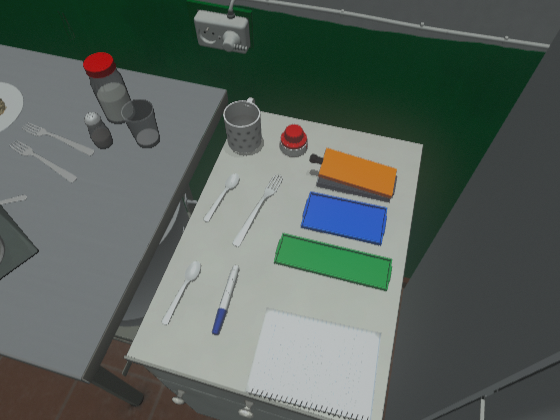

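Top view: the cabinet spans corners (125,268), (315,90), (455,220) and (255,418). The spoons are at (252,177) and (182,243), the fork at (275,204), the marker at (209,267), green tray at (304,283), blue tray at (338,252), orange case at (372,221) with its tab at (346,191), timer at (342,155) and mug at (304,120). The scene view agrees. Next, two wrist views for accurate triangulation.

```bash
cat > h.py <<'E'
from station import env, set_gripper, viewer, workorder
import cv2, numpy as np
from scipy.spatial.transform import Rotation as Ro
np.set_printoptions(precision=3,suppress=True)
def down(yaw): return (Ro.from_euler('z',yaw)*Ro.from_euler('x',np.pi)).as_quat()
def shot(name,fn):
    s=env.read_state(); im=viewer.camera(name); p=viewer.camera_params(name)
    if name=="wrist":
        T=np.eye(4);T[:3,:3]=Ro.from_quat(s['orientation']).as_matrix();T[:3,3]=s['tool_pos']
        P=T@p['tool_from_camera']
    else: P=p['pose']
    cv2.imwrite(fn+'.png',im); np.savez(fn+'.npz',P=P,K=[p['fx'],p['fy'],p['cx'],p['cy']]); return im
def load(fn):
    d=np.load(fn+'.npz'); return cv2.imread(fn+'.png'),(d['P'],d['K'])
def ray(c,uv):
    P,(fx,fy,cx,cy)=c; uv=np.atleast_2d(uv)
    d=np.c_[(uv[:,0]-cx)/fx,-(uv[:,1]-cy)/fy,-np.ones(len(uv))]@P[:3,:3].T
    return P[:3,3],d/np.linalg.norm(d,axis=1,keepdims=True)
def plane(c,uv,z):
    o,d=ray(c,uv); return o+d*((z-o[2])/d[:,2])[:,None]
def tri(c1,u1,c2,u2):
    o1,d1=ray(c1,u1);o2,d2=ray(c2,u2);out=[]
    for a,b in zip(d1,d2):
        t=np.linalg.lstsq(np.c_[a,-b],o2-o1,rcond=None)[0]
        p,q=o1+a*t[0],o2+b*t[1]; out.append(np.r_[(p+q)/2,np.linalg.norm(p-q)])
    return np.array(out)
def proj(c,X):
    P,(fx,fy,cx,cy)=c; q=(np.atleast_2d(X)-P[:3,3])@P[:3,:3]
    return np.c_[cx+fx*q[:,0]/-q[:,2],cy+fy*q[:,1]/q[:,2]]
E
python3 - <<'E'
from h import *
env.reach([470,-60,280],down(np.pi)); shot("wrist","pics/w1")
env.reach([570,-190,280],down(np.pi)); shot("wrist","pics/w2")
print(env.read_state()['time_s'],env.read_state()['tool_pos'],env.read_state()['qpos'])
E
```

```text
3.2667 [ 568.966 -188.598  279.597] [-0.34   0.346  1.653  0.     1.145 -1.912]
```

View pics/w1.png

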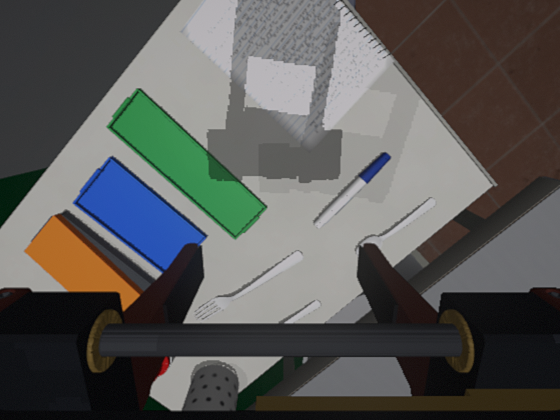

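View pics/w2.png

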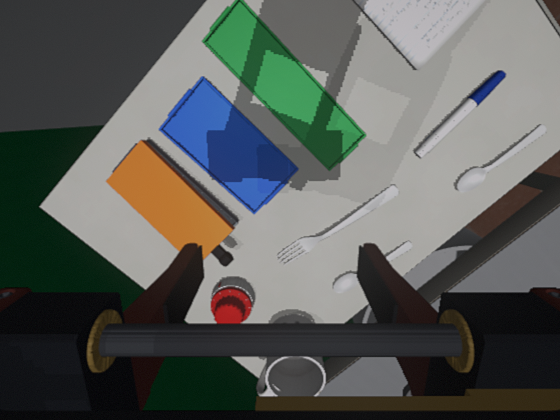

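w1 and w2 both show the trays and the cutlery. In w2 the fork runs (280,257)-(396,188), spoon A (335,285)-(410,244), spoon B (457,185)-(545,128), the marker (418,155)-(503,73), the blue tray is about (230,147), the case about (172,195) and its tab about (222,257). Spoon A and the tab need one view from the other side.

Run:
```python
from h import *
env.reach([500,-190,280],down(0)); shot("wrist","pics/w3")
print(env.read_state()['time_s'],env.read_state()['tool_pos'],env.read_state()['qpos'])
```

```text
5.9333 [ 500.032 -189.95   280.04 ] [-0.385  0.245  1.793  0.     1.103  1.185]
```

View pics/w3.png

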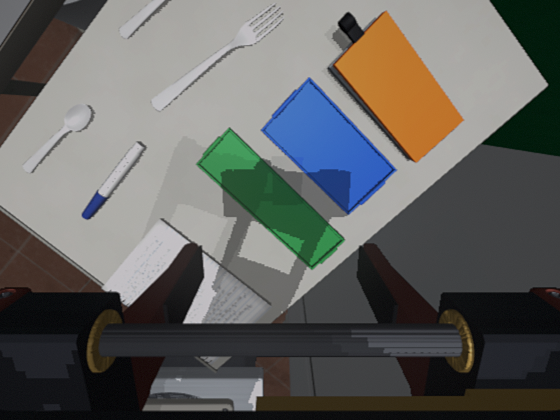

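```bash
cat > seg.py <<'E'
from h import *
def colmask(im,kind):
    h,s,v=cv2.split(cv2.cvtColor(im,cv2.COLOR_BGR2HSV)); 
    r={'orange':(8,22,150,90),'blue':(105,125,120,40),'green':(45,85,100,45),}[kind]
    m=((h>=r[0])&(h<=r[1])&(s>r[2])&(v>r[3])).astype('uint8')
    return cv2.morphologyEx(m,cv2.MORPH_CLOSE,np.ones((5,5)))
def big(m):
    cs=cv2.findContours(m,cv2.RETR_EXTERNAL,cv2.CHAIN_APPROX_NONE)[0]
    return max(cs,key=cv2.contourArea)
def rectW(c,cnt,z):
    "outline cast on plane z (mm) -> minAreaRect centre, long, short, yaw of long axis, corners"
    X=plane(c,cnt[:,0].astype(float),z)[:,:2]
    (cx,cy),(w,h),a=cv2.minAreaRect(X.astype(np.float32)); a=np.radians(a)
    if w<h: w,h,a=h,w,a+np.pi/2
    a=(a+np.pi/2)%np.pi-np.pi/2
    return np.array([cx,cy]),w,h,a
def bright(c,im,box):
    x0,y0,x1,y1=box; g=cv2.cvtColor(im,cv2.COLOR_BGR2GRAY)[y0:y1,x0:x1]
    t=max(int(np.median(g))+12,0); m=np.zeros(im.shape[:2],'uint8'); m[y0:y1,x0:x1]=(g>t)
    return m,t
E
python3 - <<'E'
from seg import *
W={k:load('pics/'+k) for k in ['w1','w2','w3','top0']}
for col,z,vs in [('orange',26,['w2','w3','top0']),('blue',10,['w2','w3','top0']),('green',10,['w1','w3','w2','top0'])]:
    for v in vs:
        im,c=W[v]; cnt=big(colmask(im,col)); r=rectW(c,cnt,z); print(col,v,*r)
# gray stats for cutlery
for v,pts in {'w2':[(338,222),(470,182),(435,137),(345,282)],'w3':[(200,72),(78,118),(120,175)]}.items():
    g=cv2.cvtColor(W[v][0],cv2.COLOR_BGR2GRAY)
    for x,y in pts: print(v,x,y,g[y-8:y+9:2,x-8:x+9:2].tolist())
E
```

```text
Traceback (most recent call last):
  File "h.py", line 14, in load
    d=np.load(fn+'.npz'); return cv2.imread(fn+'.png'),(d['P'],d['K'])
FileNotFoundError: [Errno 2] No such file or directory: 'pics/top0.npz'
```

Run:
```python
from seg import *
W={k:load('pics/'+k) for k in ['w1','w2','w3']}
for col,z,vs in [('orange',26,['w2','w3']),('blue',10,['w2','w3']),('green',10,['w1','w3','w2'])]:
    for v in vs:
        im,c=W[v]; cnt=big(colmask(im,col)); r=rectW(c,cnt,z); print(col,v,*r)
# gray stats for cutlery
for v,pts in {'w2':[(338,222),(470,182),(345,282)],'w3':[(200,72),(78,118)]}.items():
    g=cv2.cvtColor(W[v][0],cv2.COLOR_BGR2GRAY)
    for x,y in pts: print(v,x,y);print(g[y-12:y+13:3,x-12:x+13:3])
```

```text
orange w2 [ 607.136 -332.334] 162.3961639404297 76.59956359863281 0.7420733927308483
orange w3 [ 606.494 -332.321] 159.39111328125 77.53028869628906 0.76274178647679
blue w2 [ 535.104 -253.552] 168.12820434570312 87.30232238769531 0.8077777713018204
blue w3 [ 535.527 -253.963] 168.54962158203125 86.91028594970703 0.8079431536055139
green w1 [ 461.856 -178.653] 223.18524169921875 66.3064956665039 0.7961247770570421
green w3 [ 463.807 -179.977] 223.93882751464844 65.45030212402344 0.7966205244939606
green w2 [ 463.073 -179.586] 223.99014282226562 65.74481964111328 0.7888070761717767
w2 338 222
[[169 168 168 169 168 167 167 168 170]
 [170 169 168 168 169 168 170 150 108]
 [169 169 169 169 168 171 145  88 165]
 [169 170 170 170 172 101  94 186 190]
 [171 171 173 130  93 137 191 189 184]
 [172 173 115  85 181 190 187 160 166]
 [115  93 127 193 190 173 165 169 169]
 [ 85 180 191 183 157 170 169 168 168]
 [192 185 162 169 170 168 169 168 169]]
w2 470 182
[[169 170 150  87 157 167 167 165 163]
 [171 125  91 165 170 173 176 174 169]
 [125  92 167 175 181 187 187 187 183]
 [ 87 170 175 183 188
[... 600 characters left out ...]
 170 170 160 182 191 192]
 [171 171 170 172 157 187 191 192 165]
 [171 171 169 170 190 190 194 123  94]
 [171 164 184 191 190 193 137 106 167]
 [163 187 191 190 194 110 134 166 171]
 [188 191 192 192  98 134 172 171 172]
 [190 191 188  93 145 172 170 170 171]
 [191 182  98 145 170 171 170 170 170]
 [176 104 167 171 171 170 169 170 171]]
w3 78 118
[[170 169 167 158 162 163 167 141 110]
 [169 162 156 160 164 169 171 171 137]
 [165 159 164 166 172 178 177 174 161]
 [163 166 170 179 184 182 183 175 148]
 [175 177 189 189 189 185 180 174 102]
 [189 190 189 189 188 183 176 170 100]
 [187 189 190 187 181 178 174 100 167]
 [188 174 179 178 177 175 108 134 172]
 [192 159 157 179 144 125 167 173 173]]
```

```bash
cat >> seg.py <<'E'
def thing(c,im,box,z,thr=175,marker=False):
    x0,y0,x1,y1=box; g=cv2.cvtColor(im,cv2.COLOR_BGR2GRAY); m=np.zeros(g.shape,'uint8'); R=np.s_[y0:y1,x0:x1]
    m[R]=g[R]>thr
    if marker: m[R]|=((im[R][...,0].astype(int)-im[R][...,2])>40).astype('uint8')
    m=cv2.morphologyEx(m,cv2.MORPH_CLOSE,np.ones((5,5)))
    m=cv2.morphologyEx(m,cv2.MORPH_OPEN,np.ones((2,2)))
    cnt=big(m); ctr,L,w,a=rectW(c,cnt,z)
    e=np.array([np.cos(a),np.sin(a)])*L/2
    ends=np.c_[np.array([ctr-e,ctr,ctr+e]),[z]*3]
    return ctr,L,w,a,proj(c,ends)
E
python3 - <<'E'
from seg import *
W={k:load('pics/'+k) for k in ['w1','w2','w3']}
B={'fork':(5,{'w2':(265,180,402,268),'w3':(145,2,290,115)}),
 'spA':(4,{'w2':(328,236,366,296),'w3':(112,0,190,42)}),
 'spB':(4,{'w2':(448,118,552,195),'w3':(15,98,98,175),'w1':(355,192,440,255)}),
 'mark':(8.5,{'w2':(408,65,512,160),'w3':(76,136,150,224)})}
for n,(z,vs) in B.items():
    U=[]
    for v,b in vs.items():
        im,c=W[v]; r=thing(c,im,b,z,marker=n=='mark'); print(n,v,*r[:4]); U.append((c,r[4]))
    print('  tri',tri(U[0][0],U[0][1],U[1][0],U[1][1]).tolist() if n!='spA' else '')
for col,z in [('orange',26),('blue',10),('green',10)]:
    U=[]
    for v in ['w2','w3']:
        im,c=W[v]; r=rectW(c,big(colmask(im,col)),z); e=np.array([np.cos(r[3]),np.sin(r[3])])*r[1]/2
        U.append((c,proj(c,np.c_[np.array([r[0]-e,r[0],r[0]+e]),[z]*3])))
    print(col,tri(U[0][0],U[0][1],U[1][0],U[1][1]))
# crops of tab
a=cv2.resize(W['w2'][0][220:290,190:290],None,fx=4,fy=4,interpolation=cv2.INTER_NEAREST)
b=cv2.resize(W['w3'][0][0:70,320:420],None,fx=4,fy=4,interpolation=cv2.INTER_NEAREST)
d=cv2.resize(W['w3'][0][0:70,100:200],None,fx=4,fy=4,interpolation=cv2.INTER_NEAREST)
e=cv2.resize(W['w2'][0][230:300,320:420],None,fx=4,fy=4,interpolation=cv2.INTER_NEAREST)
cv2.imwrite('pics/crop1.png',np.vstack([np.hstack([a,b]),np.hstack([e,d])]))
E
```

```text
fork w2 [627.641 -75.614] 121.46991729736328 14.949283599853516 -0.8961964505471594
fork w3 [ 642.733 -109.512] 192.0572967529297 23.42078399658203 -1.00082945319431
  tri [[591.0258307200327, -26.260261729011404, -0.6284360209104705, 0.4502105889648405], [637.0330240769106, -90.65045847621266, -3.668396090492081, 36.847564118062316], [629.9700217942403, -167.52389013791438, 152.1899785321856, 66.14579707699959]]
spA w2 [738.256 -90.583] 31.738292694091797 15.06070327758789 -0.6930891384317217
spA w3 [689.386 -26.695] 65.525146484375 10.315540313720703 -0.9026066127119527
  tri 
spB w2 [550.198 109.31 ] 121.77417755126953 17.50616455078125 -0.9006011192530687
spB w3 [546.772 106.05 ] 120.92509460449219 20.775197982788086 -0.9530235810985155
spB w1 [537.376 123.788] 86.09626770019531 10.256603240966797 -0.824022321582004
  tri [[512.2028987477091, 153.6041760160438, 7.1249870420294314, 1.2953167135916246], [547.9741676704562, 96.98668794445004, 19.082395206765653, 2.5711916201843277], [581.7783468314497, 43.696382191073596, 30.104037616912706, 3.9141184651161374]]
mark w2 [493.196  39.394] 133.4404296875 14.985344886779785 -0.7228937060342613
mark w3 [493.48  35.4 ] 140.47256469726562 19.07672882080078 -0.6997739390839293
  tri [[445.13199489323335, 71.41320833079553, 24.797086971223564, 2.3377933677648652], [493.2512364991256, 37.35403083468569, 8.572057068272471, 3.5062158954380305], [545.4815336676324, 0.48151205059458846, -9.229001055291832, 4.852139866993893]]
orange [[ 548.287 -390.778   19.05     0.143]
 [ 606.331 -331.338   28.731    0.007]
 [ 661.673 -274.698   37.904    0.167]]
blue [[ 476.958 -315.022    8.603    0.548]
 [ 535.313 -254.057    8.097    0.405]
 [ 593.826 -192.944    7.491    0.247]]
green [[ 382.447 -260.66     3.482    0.976]
 [ 462.852 -179.709    6.691    0.389]
 [ 542.049  -99.934    9.593    0.201]]
```

View pics/crop1.png

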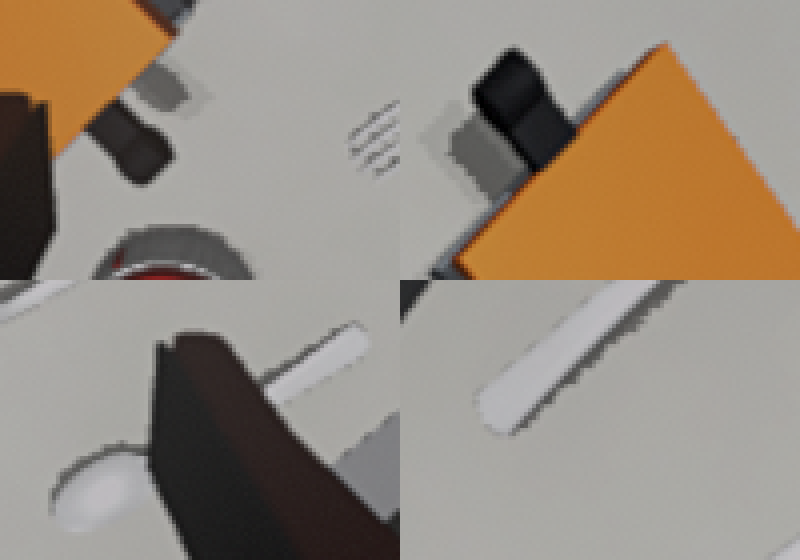

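The crop shows the lid slightly open: orange top edge higher at the tab end, tab round end near w2 (225,261) and w3 (447-ish/4 → (347,17)). Spoon A is hidden by a finger in w2 and cut off in w3. I'll take two more views that show all of the cutlery.

Run:
```python
from h import *
env.reach([560,-30,270],down(0)); a=shot("wrist","pics/w4")
env.reach([640,-190,270],down(np.pi/2)); b=shot("wrist","pics/w5")
print(env.read_state()['time_s'])
cv2.imwrite("pics/w45.png",np.vstack([a[:300],b[:300]]))
```

```text
8.3333
```

View pics/w45.png

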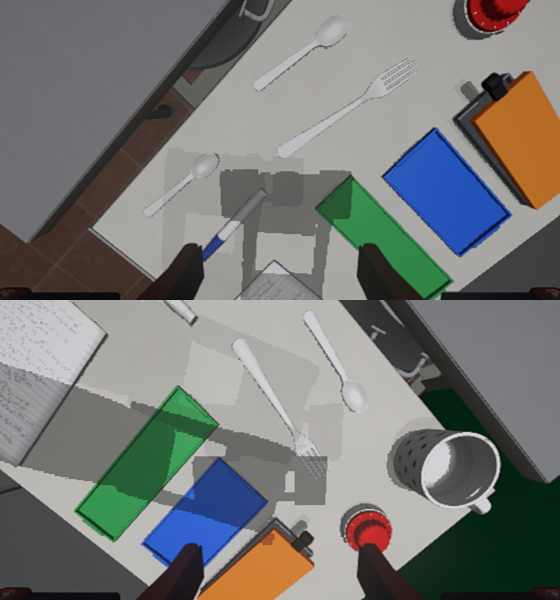

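w4 (top half) shows spoon A (255,88)-(345,20), the fork (280,155)-(415,62), the tab (495,85) and spoon B (147,213)-(215,158). In w5 (bottom half) spoon A spans rows 10-112, and the tab is at (302,242).

```bash
cat >> seg.py <<'E'
def thing(c,im,box,z,thr=176,marker=False):
    x0,y0,x1,y1=box; g=cv2.cvtColor(im,cv2.COLOR_BGR2GRAY); m=np.zeros(g.shape,'uint8'); R=np.s_[y0:y1,x0:x1]
    m[R]=g[R]>thr
    if marker: m[R]|=((im[R][...,0].astype(int)-im[R][...,2])>40).astype('uint8')
    n,l,st,_=cv2.connectedComponentsWithStats(m)
    pts=np.argwhere(np.isin(l,[i for i in range(1,n) if st[i,4]>12]))[:,::-1]
    ctr,L,w,a=rectW(c,pts[:,None],z)
    e=np.array([np.cos(a),np.sin(a)])*L/2
    return ctr,L,w,a,proj(c,np.c_[np.array([ctr-e,ctr,ctr+e]),[z]*3])
def dark(im,box,t=50):
    x0,y0,x1,y1=box; m=(im[y0:y1,x0:x1].max(2)<t).astype('uint8'); n,l,st,ce=cv2.connectedComponentsWithStats(m)
    i=1+np.argmax(st[1:,4]); return st[i],ce[i]+[x0,y0],np.argwhere(l==i)[:,::-1]+[x0,y0]
E
python3 - <<'E'
from seg import *
W={k:load('pics/'+k) for k in ['w1','w2','w3','w4','w5']}
B={'fork':(4,{'w4':(268,50,425,165),'w3':(145,2,290,115),'w2':(265,180,402,268)}),
 'spA':(4,{'w4':(245,8,352,95),'w5':(295,5,372,115)}),
 'spB':(4,{'w2':(448,118,552,195),'w3':(15,98,98,175)}),
 'mark':(8.5,{'w2':(408,65,512,160),'w3':(76,136,150,224)})}
for n,(z,vs) in B.items():
    U=[]
    for v,b in vs.items():
        im,c=W[v]; r=thing(c,im,b,z,marker=n=='mark'); print(n,v,*r[:4]); U.append((c,r[4]))
    print('  tri\n',tri(U[0][0],U[0][1],U[1][0],U[1][1]))
D={}
for v,b in {'w3':(330,5,375,50),'w4':(478,65,520,105),'w5':(285,222,320,262),'w2':(208,240,236,272)}.items():
    s,ce,p=dark(W[v][0],b); X=plane(W[v][1],p,40)
    # outward direction of the case's long axis; outermost pixel = tab's end
    u=np.array([.731,.682]); k=X[:,:2]@u; q=p[k>k.max()-10].mean(0); D[v]=(q,p[k>k.max()-1.5].mean(0)); print(v,s,ce,D[v], np.ptp(k))
for a,b in [('w3','w2'),('w3','w5'),('w4','w2')]: print(a,b,tri(W[a][1],np.array(D[a]),W[b][1],np.array(D[b])))
E
```

```text
fork w4 [674.605 -84.772] 186.33224487304688 97.97852325439453 -1.0087822514205316
fork w3 [ 643.312 -109.128] 159.6519012451172 118.61356353759766 1.5407615954951464
fork w2 [673.516 -83.759] 183.4753875732422 98.63578033447266 -1.0025581776369075
  tri
 [[ 615.654 -108.322  373.413  169.545]
 [ 669.024  -94.214  -86.029   25.68 ]
 [ 650.513  -99.633  200.16    67.949]]
spA w4 [704.378 -49.3  ] 121.31269836425781 11.677448272705078 -0.9821323978662724
spA w5 [704.822 -52.092] 126.01416015625 89.38298797607422 -1.4862673524468075
  tri
 [[ 676.849   -8.569   82.498   24.275]
 [ 706.874  -50.025  -10.903    0.485]
 [ 728.504 -109.218  -18.361   31.262]]
spB w2 [544.031  86.881] 126.10570526123047 87.0786361694336 1.4785375024157177
spB w3 [547.632 107.858] 118.98089599609375 19.91000747680664 -0.9444392142197815
  tri
 [[533.714 -73.725 246.795  63.305]
 [546.35   97.179   4.095  17.641]
 [553.7   -12.583 169.342  73.146]]
mark w2 [509.06   43.505] 116.73961639404297 110.46061706542969 -1.284301213180847
mark w3 [492.827  39.048] 134.00921630859375 12.682750701904297 -0.7066588762920567
  tri
 [[492.249 -11.686 160.298   8.997]
 [506.266   6.302  71.391   3.345]
 [534.364  33.63  -88.151   9.209]]
w3 [  8   8  26  30 411] [350.224  27.426] (array([345.546,  21.166]), array([343.355,  17.71 ])) 26.8126908457441
w4 [  0   8  29  28 491] [493.564  86.847] (array([490.101,  81.056]), array([487.952,  77.476])) 28.20525635962332
w5 [  7   9  21  20 106] [302.547 239.104] (array([307.216, 235.902]), array([309.077, 234.692])) 26.087574282247374
w2 [  4   5  21  21 218] [222.454 255.583] (array([226.416, 259.629]), array([228.167, 262.417])) 26.561120293429326
w3 w2 [[ 674.925 -258.535   45.877    0.043]
 [ 677.342 -255.646   49.084    0.347]]
w3 w5 [[ 676.239 -259.554   40.039    0.264]
 [ 678.196 -256.075   44.811    0.515]]
w4 w2 [[ 675.251 -258.567   44.854    0.394]
 [ 679.215 -256.258   44.27     1.256]]
```

```bash
cat >> seg.py <<'E'
def thing(c,im,box,z,thr=175,marker=False):
    x0,y0,x1,y1=box; g=cv2.cvtColor(im,cv2.COLOR_BGR2GRAY); m=np.zeros(g.shape,'uint8'); R=np.s_[y0:y1,x0:x1]
    m[R]=g[R]>thr
    if marker: m[R]|=((im[R][...,0].astype(int)-im[R][...,2])>40).astype('uint8')
    n,l,st,ce=cv2.connectedComponentsWithStats(cv2.dilate(m,np.ones((5,5))))
    k=1+np.argmax([(m[l==i].sum()) for i in range(1,n)])
    pts=np.argwhere((l==k)&(m>0))[:,::-1]
    ctr,L,w,a=rectW(c,pts[:,None],z)
    e=np.array([np.cos(a),np.sin(a)])*L/2
    return ctr,L,w,a,proj(c,np.c_[np.array([ctr-e,ctr,ctr+e]),[z]*3])
E
python3 - <<'E'
from seg import *
W={k:load('pics/'+k) for k in ['w1','w2','w3','w4','w5']}
B={'fork':(4,{'w4':(268,50,425,165),'w3':(145,2,290,115),'w2':(265,180,402,268),'w5':(228,36,330,186)}),
 'spA':(4,{'w4':(245,8,352,95),'w5':(302,5,372,115)}),
 'spB':(4,{'w2':(448,122,550,195),'w3':(18,98,98,175),'w4':(140,148,218,220)}),
 'mark':(8.5,{'w2':(408,65,510,160),'w3':(80,138,150,222)})}
for n,(z,vs) in B.items():
    U=[]
    for v,b in vs.items():
        im,c=W[v]; r=thing(c,im,b,z,marker=n=='mark'); print(n,v,*r[:4],r[4].round().tolist()); U.append((c,r[4]))
    f=U[1][1] if abs(U[0][0][0][2,3])and np.linalg.norm(plane(U[0][0],U[0][1],z)[0]-plane(U[1][0],U[1][1],z)[0])<60 else U[1][1][::-1]
    print('  tri\n',tri(U[0][0],U[0][1],U[1][0],f))
E
```

```text
fork w4 [622.609 -80.691] 124.03717803955078 16.18952178955078 -1.029002168838904 [[278.0, 154.0], [320.0, 129.0], [364.0, 102.0]]
fork w3 [ 643.631 -108.415] 192.42764282226562 23.443145751953125 -0.9939306009694868 [[152.0, 105.0], [214.0, 60.0], [280.0, 10.0]]
fork w2 [626.402 -76.73 ] 121.9743423461914 14.954635620117188 -0.8970534557859469 [[397.0, 188.0], [360.0, 215.0], [324.0, 240.0]]
fork w5 [ 638.945 -113.707] 181.32000732421875 127.10372161865234 -1.5253160351538786 [[274.0, 35.0], [278.0, 116.0], [281.0, 187.0]]
  tri
 [[ 590.894  -27.657    4.001    0.567]
 [ 634.724  -93.457  -30.16    32.388]
 [ 679.58  -166.53   -29.427   66.833]]
spA w4 [703.888 -50.509] 122.78521728515625 13.992778778076172 -0.9836695078684388 [[255.0, 88.0], [297.0, 58.0], [342.0, 25.0]]
spA w5 [710.051 -51.964] 121.70905303955078 84.50127410888672 -1.5312679297129073 [[338.0, 3.0], [338.0, 62.0], [337.0, 115.0]]
  tri
 [[ 677.743  -12.806  100.586   31.204]
 [ 707.755  -51.062   -0.983    6.195]
 [ 727.977 -108.329  -10.111   27.373]]
spB w2 [550.477 105.682] 126.8478012084961 17.47028350830078 -0.9014742366164512 [[546.0, 130.0], [501.0, 160.0], [459.0, 189.0]]
spB w3 [549.459 105.097] 125.68724060058594 20.736433029174805 -0.9537048842843849 [[21.0, 166.0], [54.0, 138.0], [88.0, 109.0]]
spB w4 [519.314 139.95 ] 34.944026947021484 10.032806396484375 -0.9583189440310016 [[145.0, 214.0], [154.0, 207.0], [164.0, 200.0]]
  tri
 [[511.594 163.48   -5.215   0.734]
 [549.809 102.203   8.531   0.475]
 [585.693  44.966  21.038   1.75 ]]
mark w2 [491.991  38.023] 133.42984008789062 14.96036434173584 -0.7208798901969704 [[503.0, 71.0], [460.0, 114.0], [419.0, 154.0]]
mark w3 [492.772  34.302] 140.50839233398438 20.362003326416016 -0.7692341071612123 [[84.0, 218.0], [113.0, 182.0], [145.0, 144.0]]
  tri
 [[441.566  84.186   6.102   0.936]
 [492.049  37.403   6.213   3.288]
 [542.541  -9.262   6.084   7.925]]
```

Measurements hold up against the sizes given:
- **Fork:** length 192 mm.
- **Trays:** 168x87 and 223x66 mm.
- **Lid:** open about 0.12 rad, with the tab at z≈44.
- **Case:** hinge at about (549.6,-388), axis yaw about 0.80.

Next I'll triangulate the spoon ends by hand-picked pixels, then open the lid.

```bash
cat > act.py <<'E'
from seg import *
U=np.array([np.cos(.80),np.sin(.80)]); H=np.array([549.6,-388.]); YC=.80
def tcp_tab(th): 
    r=180*np.cos(th)-8*np.sin(th); return np.r_[H+r*U,14+180*np.sin(th)+8*np.cos(th)+8]
def st(msg=''):
    s=env.read_state(); print(msg,'t',round(s['time_s'],1),s['tool_pos'],'w',round(s['width'],1),'F',s['force'],'g',round(s['grip_force'],1))
E
python3 - <<'E'
from act import *
W={k:load('pics/'+k) for k in ['w2','w3','w4','w5']}
print('spA',tri(W['w4'][1],[[255,88],[346,17]],W['w5'][1],[[307,12],[358,112]]))
print('spB',tri(W['w2'][1],[[545,127],[456,187]],W['w3'][1],[[25,170],[88,106]]))
p=tcp_tab(.123); print(p)
set_gripper(38)
env.reach(p+[0,0,70],down(YC)); env.move_l(p,f_stop=15); st('at tab')
set_gripper(0); st('grip')
for th in np.linspace(.123,1.6,10)[1:]: env.move_l(tcp_tab(th),rate=110)
st('open'); shot('wrist','pics/w6'); im=shot('scene','pics/s6')
cv2.imwrite('pics/s6c.png',cv2.resize(im[80:320,160:420],None,fx=2,fy=2))
E
```

```text
spA [[ 671.345    0.461    3.281    2.015]
 [ 746.139 -108.328  -11.176    8.248]]
spB [[507.51  154.881   1.55    0.447]
 [589.936  60.532  -9.89    1.953]]
[ 673.376 -260.556   52.024]
at tab t 10.6 [ 674.139 -260.552   53.166] w 37.8 F [0.055 0.86  0.482] g 0.0
grip t 11.1 [ 673.029 -259.793   52.075] w 13.9 F [-1.447  5.017  1.711] g 30.0
open t 14.8 [ 537.062 -397.551  203.285] w 13.7 F [-7.043  6.738 -1.008] g 30.0
```

View pics/s6c.png

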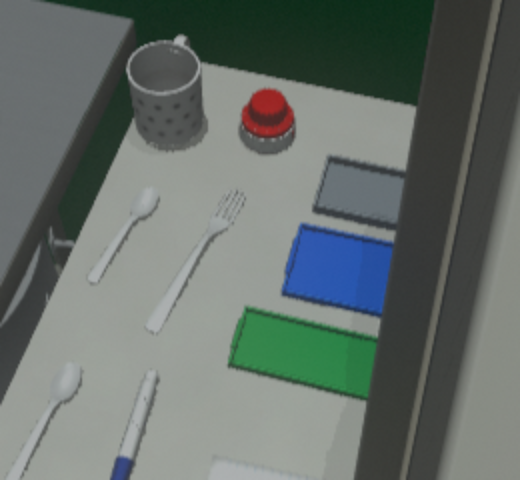

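The lid is up: the grey case interior is exposed and the timer hasn't moved. Next is the marker.

Run:
```python
from act import *
set_gripper(36); p=env.read_state()['tool_pos']; env.move_l(p+[0,0,60],rate=200)
m=np.array([492.3,36.8]); q=down(-.72)
env.reach([*m,120],q); set_gripper(50)
env.move_l([*m,20.5],rate=100,f_stop=8); st('low')
set_gripper(0); st('grip')
env.move_l([*m,150],rate=200); st('up')
C=H+80*U
env.reach([*(C+40*U),170],down(YC)); st(); shot('wrist','pics/w7')
a=load('pics/w7')[0]; b=shot('top','pics/t7')
cv2.imwrite('pics/w7c.png',np.hstack([a,b])[:, :]); cv2.imwrite('pics/w7c.png',cv2.resize(np.hstack([a,b[100:400,100:500][:, :],]) if 0 else np.hstack([a,b]),(800,300)))
```

```text
low t 19.4 [492.727  36.835  20.949] w 50.1 F [-0.884  0.073  0.062] g 0.0
grip t 20.1 [492.342  36.776  20.646] w 14.9 F [-0.217  0.028  3.253] g 29.9
up t 20.9 [491.674  36.786 149.323] w 14.6 F [ 0.504 -0.04  -1.334] g 29.9
 t 22.6 [ 632.942 -301.207  169.289] w 14.8 F [-0.071  0.536 -0.545] g 29.9
```

View pics/w7c.png

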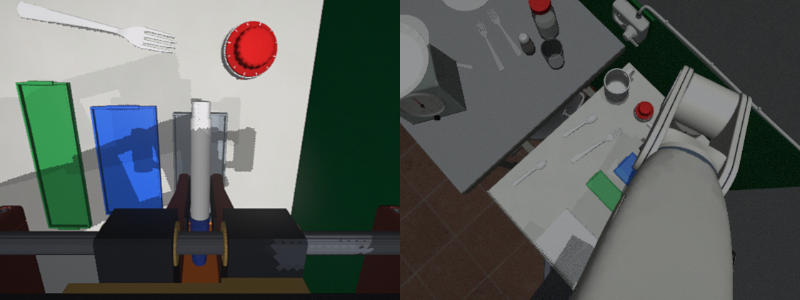

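Run:
```python
from act import *
C=H+80*U
env.move_l([*C,120],rate=200); print(env.move_l([*C,24.5],rate=70,f_stop=8)); st('low')
set_gripper(25); st('rel')
env.move_l([*C,130],rate=150)
env.reach([*(C+60*U),240],down(YC)); env.hold(.1); st(); a=shot('wrist','pics/w8')
cv2.imwrite('pics/w8c.png',a[60:420,80:480])
```

```text
False
low t 24.7 [ 605.657 -330.812   25.051] w 14.9 F [ 0.956  0.011 -0.301] g 29.9
rel t 25.1 [ 605.364 -330.64    24.594] w 24.8 F [-0.204 -1.05   0.398] g 0.0
 t 26.6 [ 645.573 -287.419  237.331] w 25.1 F [-0.666 -0.457 -1.288] g 0.0
```

View pics/w8c.png

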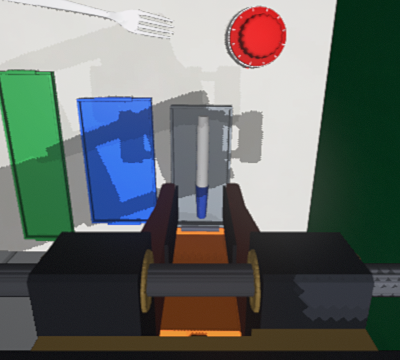

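The marker lies lengthwise inside the case (image (203,165)), clear of the walls. Closing the lid now.

Run:
```python
from act import *
set_gripper(36); p=tcp_tab(1.6)
env.reach(p+[0,0,60],down(YC)); print(env.move_l(p,rate=120,f_stop=10)); set_gripper(0); st('grip')
for th in np.linspace(1.6,0,11)[1:]: env.move_l(tcp_tab(th),rate=110)
st('shut'); env.move_l(tcp_tab(0)-[0,0,2.5],rate=30,f_stop=25); st('press')
set_gripper(36); p=env.read_state()['tool_pos']; env.move_l(p+[0,0,90],rate=200); st()
env.reach([500,-190,280],down(0)); a=shot("wrist","pics/w9")
im,c=load('pics/w9'); r=rectW(c,big(colmask(im,'orange')),26); print(r)
cv2.imwrite('pics/w9c.png',cv2.resize(a[0:180,300:500],None,fx=3,fy=3))
```

```text
False
grip t 28.9 [ 538.677 -395.922  202.405] w 13.9 F [-7.554  7.702  7.546] g 30.0
shut t 33.0 [ 674.563 -258.353   30.069] w 13.9 F [-1.923  5.66  -1.006] g 30.0
press t 33.2 [ 674.605 -258.285   28.318] w 13.7 F [-1.875  6.904  1.029] g 30.0
 t 34.4 [ 674.598 -258.939  117.169] w 36.1 F [-0.314 -0.198 -0.892] g 0.0
(array([ 604.711, -328.274]), 158.932861328125, 73.76097106933594, np.float64(0.7920077963278889))
```

View pics/w9c.png

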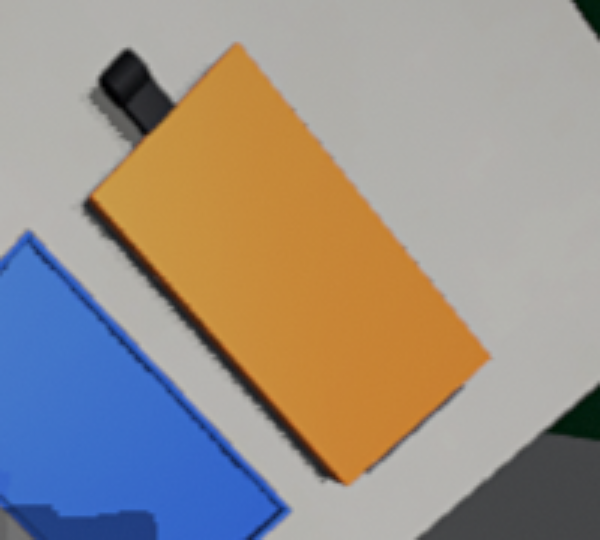

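The lid outline, 158.9 x 73.8 mm at z=26, fits a shut lid. I'll confirm it by touching the lid down, then move the fork.

```bash
cat >> act.py <<'E'
def pick(xy,yaw,z,op=42):
    env.reach([*xy,110],down(yaw)); set_gripper(op); hit=env.move_l([*xy,z],rate=90,f_stop=8); st(f'low {hit}')
    set_gripper(0); st('grip'); env.move_l([*xy,110],rate=150)
    s=env.read_state(); print('lifted width',s['width'])
def place(xy,yaw,z,op):
    env.reach([*xy,110],down(yaw)); hit=env.move_l([*xy,z],rate=70,f_stop=8); st(f'placed {hit}')
    set_gripper(op); env.hold(.15); env.move_l([*xy,110],rate=150)
E
python3 - <<'E'
from act import *
L=H+148*U; set_gripper(0)
env.reach([*L,90],down(YC)); print(env.move_l([*L,41],rate=50,f_stop=12)); st('lid touch')
env.move_l([*L,110],rate=200)
pick(np.array([643.6,-108.4]),2.147,19.8)
place(np.array([463,-179.6]),.794,24,27); st()
E
```

```text
True
lid touch t 38.0 [ 652.236 -281.587   44.904] w 0.6 F [-1.397  1.189  9.449] g 4.4
low True t 41.3 [ 642.715 -108.252   19.092] w 42.1 F [-0.638  0.082  5.787] g 2.8
grip t 41.8 [ 643.182 -108.258   19.081] w 21.4 F [0.606 0.829 6.656] g 30.7
lifted width 21.508270642536562
placed False t 45.0 [ 463.33  -179.744   24.406] w 21.4 F [ 0.69  -0.162 -0.062] g 30.0
 t 46.2 [ 462.639 -179.453  109.62 ] w 27.1 F [0.72  0.816 0.02 ] g 0.0
```

The lid contact height is 25.9 mm, so the lid is fully shut. Now the spoons.

Run:
```python
from act import *
T=np.array([535.3,-254.]); n=np.array([-.723,.691])
pick(np.array([706.5,-54.4]),2.16,20); place(T-18*n,.808,29.5,27)
pick(np.array([547.5,101.6]),2.21,20); place(T+18*n,.808,29.5,27); st()
env.reach([470,-60,280],down(np.pi)); a=shot("wrist","pics/w10")
env.reach([420,-240,280],down(0)); b=shot("wrist","pics/w11"); st()
cv2.imwrite('pics/w10c.png',np.vstack([a[60:260,0:400],b[:300,80:480]]));
```

```text
low True t 48.7 [705.601 -54.329  19.142] w 42.3 F [-1.565  0.578  5.542] g 2.6
grip t 49.2 [706.108 -54.227  19.13 ] w 19.4 F [1.399 1.098 6.725] g 30.4
lifted width 19.31486051108562
placed False t 52.3 [ 548.655 -266.625   29.979] w 19.4 F [ 0.149 -1.32   0.303] g 29.9
low True t 56.4 [546.755 101.498  19.088] w 41.8 F [-0.569 -0.157  4.655] g 2.6
grip t 56.9 [547.257 101.597  19.072] w 19.3 F [1.292 0.753 6.585] g 30.4
lifted width 19.73481010324844
placed False t 60.2 [ 522.597 -241.726   29.944] w 19.3 F [0.155 0.17  0.55 ] g 29.9
 t 61.4 [ 521.912 -241.385  109.654] w 26.9 F [-0.45  -0.508 -0.566] g 0.0
 t 65.7 [ 420.073 -239.88   279.998] w 26.9 F [-0.411 -0.347 -0.28 ] g 0.0
```

View pics/w10c.png

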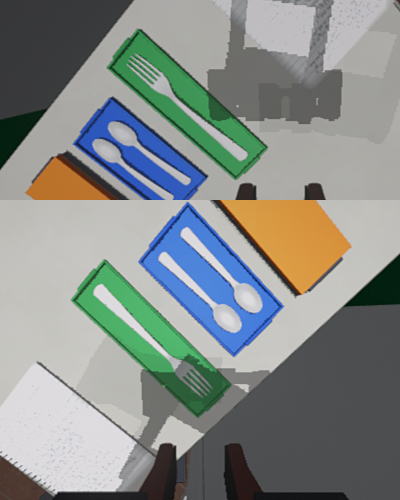

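Both views show the fork inside the green tray and the spoons side by side in the blue one. A quick numeric check before handing in.

Run:
```python
from act import *
for nm,c0,yaw,hx,hy in [('fork',(463,-179.6),.794,106,29),('sp',(535.3,-254),.808,79,40)]:
    for v in ['w10','w11']:
        im,c=load('pics/'+v); s=cv2.cvtColor(im,cv2.COLOR_BGR2HSV)[...,1]; g=im.max(2)
        R=np.array([[np.cos(yaw),np.sin(yaw)],[-np.sin(yaw),np.cos(yaw)]])
        p=np.argwhere((s<60)&(g>70))[:,::-1]; X=(plane(c,p,7)[:,:2]-c0)@R.T
        k=(abs(X[:,0])<hx)&(abs(X[:,1])<hy); m=np.zeros(g.shape,'uint8'); m[p[k][:,1],p[k][:,0]]=1
        n,l,stt,_=cv2.connectedComponentsWithStats(m)
        for i in range(1,n):
            if stt[i,4]>100:
                q=np.argwhere(l==i)[:,::-1]; Y=(plane(c,q,7)[:,:2]-c0)@R.T; print(nm,v,stt[i,4],'x',Y[:,0].min(),Y[:,0].max(),'y',Y[:,1].min(),Y[:,1].max())
```

```text
fork w10 1458 x -96.43177471604402 98.86081407139538 y -12.887135763487525 11.377792556956352
fork w11 1560 x -96.41187571192845 98.45407850956089 y -14.990364073909983 9.90747196265735
sp w10 905 x -62.24376097677838 69.13931809637678 y 2.0913299891718338 28.146992273807673
sp w10 861 x -63.83177656697411 68.03962323984132 y -32.85094114544957 -6.885991475867375
sp w11 1278 x -63.792037563274064 67.49985191984568 y -32.37340715192938 -7.016424671339883
sp w11 1207 x -62.29924625073911 69.11483201502176 y 3.010533288883388 28.314050166899193
```

All three pieces are centred and flat: the two views agree at one height, with lengths of 195, 131 and 131 mm.

```bash
python3 -c "
from station import workorder
print(workorder.sign_off())"
```

```text
the job is handed in; nothing more can be done
None
```

I handed the job in after about 66 s of robot time: the fork lies in the green tray, both teaspoons in the blue one, and the marker is in the pen case with its lid shut. My last checks showed everything in place with the timer untouched; the judge's verdict was not reported.

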